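Seat the lens barrel in the V-block and hold it pressed

TASK

Swing the magnifier about a quarter turn aside on its stiff arm, so that it stays clear of the V-block. Then take the lens barrel with the wide collar from the rack, lay it in the middle of the V-block with the collar just outside the block's end, and press it down onto both faces of the V with a firm 10 to 20 newtons without slamming it. Finish while still holding it pressed there, and leave the other things where they are.

Things in the scene. Friction and masses are not known exactly. Their poses are not given: they have to be found in the camera images.
- v_seat (a point): Seat of the aluminium V-block (50 mm along y, 60 mm wide, 90 degree groove open upwards; base plate fixed, its place and yaw vary). The point is where the seated barrel's centre line must lie, half-way along the groove, 71 mm above the table, 31 mm above the bottom of the V and 12 mm above the block's highest edges, 19 mm either side. Groove along y, z up, +x towards the magnifier's post.
- cheek_near: The half of the V-block on the -x side of the groove, with one of the two sloping faces; outside its top edge the shoulder slopes down at 45 degrees. It stands on a level steel base plate, 205 x 110 x 12 mm. Its origin lies under the middle of the groove at table height.
- cheek_far: The half of the V-block on the +x side of the groove, with the other sloping face. Same origin and axes.
- magnifier (a joint): Angle (rad) of the magnifier's arm about its upright post. At 0 the lens hangs right over the V-block, in the way; it grows as the arm swings clockwise seen from above, to the +y side of v_seat (the rack's side), up to a stop at 1.75 (other stop -0.35). Friction joint, about 0.35 N m: it stays where it is left. A quarter turn aside is about 1.5.
- post_axis (a point): On the axis of the magnifier's upright post (16 mm thick, top cap 24 mm thick, 194 mm above the table), 160 mm above the table and 130 mm from v_seat along its +x.
- mag_pin (a point): Upright black hand pin, 14 mm thick, on top of the magnifier's level arm (14 mm wide), 75 mm from the post axis. Point on the pin's axis, 198 mm above the table; pin's top at 212 mm, arm's top face at 168 mm. The round magnifier (black rim 88 mm across, 16 mm thick, its middle 162 mm above the table) is at the arm's end, 130 mm from the post axis.
- barrel_mid (a point): Lens barrel to be seated: black cylinder, 44 mm diameter, 80 mm long, with a wider collar (60 mm diameter, 12 mm long) on one end; about 0.2 kg. It lies level in one of the rack's three slots. Point on its centre line at the middle of the 80 mm part; y runs along it towards the collar, which spans 40 to 52 mm from the point. The centre line starts 53 mm above the table.
- rack: Grey plastic rack, fixed, 235 x 66 mm; origin at the middle of its underside. Three slots at x = -80, 0 and 80 mm in its frame, each of two V-notched ribs 7 mm thick at y = -28 and 28 mm, 41 mm high; the tubes lie along its y. Which tube lies in which slot varies, as do place and yaw.
- plain_tube_mid (a point): Centre of a plain black tube, 44 mm in diameter and 92 mm long, without a collar, in the rack (centre line 53 mm above the table). Leave alone.
- slim_tube_mid (a point): Centre of a slim black tube, 30 mm in diameter and 92 mm long, in the rack (centre line 43 mm above the table). Leave alone.
- monocular_mid (a point): Half-way up a black pocket rangefinder standing on the table, 36 x 76 mm, 133 mm high. Leave alone.
- cell_a_mid (a point): Half-way up a battery cell standing on end, 19 mm in diameter, 67 mm high. Leave alone.
- cell_b_mid (a point): The same for the second battery cell. Leave alone.
- lock_ring_mid (a point): Centre of a flat dark steel lock ring, 48 mm in diameter, 7 mm high, on the table. Leave alone.
- bottle_mid (a point): Half-way up a white bottle, 60 mm in diameter, 130 mm high. Leave alone.
- driver_grip (a point): Handle of a screwdriver lying on the table, 150 mm long. Leave alone.
- barrel: The same lens barrel as a body; its origin is the same point.
Things that resemble listed ones, but are neither listed nor needed, are in the scene too. What is shaped like the barrel but brown or orange is not meant.

How it is judged:
By the outcome, as a careful person would: the job done as asked, in the order asked, and still so for the second after the job is handed in, while the arm keeps its last pose, push and grip.
It also fails if it takes over 64 s, if anything falls off the work surface, if the arm or the gripper's body presses on something with over 40 N, if the wrist force passes 120 N, or if a joint passes its speed limit or range.

ROBOT

A 6-joint arm with a two-finger parallel gripper is mounted at the origin on the work surface. World frame = base frame: x ahead of the robot, y to its left, z up, the work surface at z = 0. Lengths are in mm, angles in rad, forces in N, time in s.
With the tool pointing down it reaches from about 350 to 875 mm from the base axis. Payload 4.2 kg.
Tool frame: the origin (TCP) lies midway between the tips of the shut fingers; the grasp point (between the pads) lies 19 mm behind it; z points along the fingers, y is the direction in which the jaws open and shut (so a half turn about z gives the same grasp; the last joint's range is limited). The gripper opens to 85 mm and grips with 20 to 120 N. Pads are 22 mm wide; open, the fingers measure 114 mm over their backs; the gripper's body (76 mm by 85 mm) begins 54 mm behind the grasp point. The pads swing forward as they close: fully open they stand 13 mm farther back than shut.
Start: joints at [1.602, 0.385, 0.008, 0, -1.194, -0.259], TCP at [141.115, 608.84, 231.312] pointing down, gripper open.
Joint ranges: [-3.14, 3.14], [-1.21, 2.06], [-1.07, 1.41], [-3.16, 2.05], [-2.99, -0.16], [-3.1, 3.1]. Speed limits (rad/s): [2.79, 2.79, 3.14, 3.14, 3.14, 3.14].

INTERFACE

Orientations are given as a unit quaternion [x, y, z, w].
In Python, from bench import readout, optics, workorder, nets gives the robot as it stands. The module is installed in compiled form; this text tells all that it offers.
- The arm moves only by the tool move_arm, never from a script. Its argument "steps" is a list of rows, each a list of 7 numbers: the opening, from -1 (shut) to 1 (fully open), so that 0 is half open, then the shift along the world's x, y, z in mm, then the turn, a rotation vector about the world's x, y, z in rad. In form: [[gripper, tx, ty, tz, wx, wy, wz], ...]. A call has 1 to 5 rows; each row is the pose to reach, as a shift and turn from the pose commanded when the call began; what a row does not reach only later rows make up. A row lasts 1/12 s, in which the tool goes at most 41.7 mm and 7.16 degrees, less where a joint would pass 70% of its speed; a pose out of reach is approached as far as the arm can. A call with a gripper value outside its range is refused whole. The fingers move at their own pace and stop on an object; the grip force is fixed at half the most. Time passes only in rows, so rows that repeat a pose let the fingers close. It gives the time, the measured TCP pose, the force and the opening at its end, in the units of the state.
- readout.read_state(): the state, without advancing time (a new reading comes with each control period).
- optics.get_image(name): name is "scene" or "side" or "wrist"; returns a dict with "frame" (420x560x3 uint8, blue, green, red), "fx", "fy", "cx", "cy" (pixels), "rvec" (rotation vector, rad) and "tvec" (3), from world to camera coordinates, as OpenCV has them. Camera axes: x right, y down, z forward; pixel columns grow to the right and rows downward; lengths in mm; the calibration is good to about 2 mm. A picture is of the moment at which its call begins. There is no depth.
- workorder.job_done(): hands the job in, once; it reports no verdict.
Trained networks look in a picture, given as the dict that the camera call returned (one of the last four; its "shot" number tells which), for a name from the list of things; names that differ only in an ending like _2 or _b are one class to them, and where a whole thing is asked for, a point or a joint stands for the part that bears it (a point fixed in the world has none). Each returns a list of dicts, best first, with "conf" (0 to 1); they miss things now and then, are a little off and sometimes report something else, mostly with a low value. They report only what shows in the picture. A call takes as long as a camera call. They do not tell look-alikes from the thing itself.
- nets.silhouettes(name, picture): "region" (420x560 bool, what is visible of it) and "extent" ([left, top, right, bottom] in pixels, round what is visible of it).
- nets.tip_of(name, picture): "uv" ([column, row] in pixels: a listed point, or the origin of a listed thing).
The state is a dict: "clock": time; "joints": joint angles; "joint_vel": joint speeds; "joint_efforts": joint torques, N m; "position": TCP position; "ee_rot": TCP orientation; "contact_force": force on the tool from outside, world axes, zero at the start; "wrist_torque": the same for the moment, N m; "gripper_width": finger opening in mm.
Only numpy, scipy, OpenCV 4.12 (cv2) and the standard library are available. Lean on these libraries where they do the work, as an engineer would, in place of code of your own. Each camera call takes 0.05 s, during which the arm holds its last target.

## Working session

There is one attempt and no reset: what is moved stays moved. The work goes in short steps, Python scripts to look and compute and a tool call to move; the robot and the scene stay as the last step left them, time stands still between calls to the robot, and variables do not carry over. Pictures are saved under pics/ and viewed, and the job is handed in when it is done.

Besides the shell and the picture viewer there is one more tool, called after ">>>" as name(argument=value, ...) on one line, values as JSON. move_arm: Moves the arm, as the interface text tells. Its arguments: {"type":"object","properties":{"steps":{"type":"array","items":{"type":"array","items":{"type":"number"}}}},"required":["steps"]}

```bash
mkdir -p pics
cat > h.py <<'E'
import numpy as np, cv2
from bench import readout, optics, workorder, nets
def shot(n,fn=None):
    p=optics.get_image(n)
    if fn: cv2.imwrite('pics/'+fn,p['frame'])
    return p
def RT(p): return cv2.Rodrigues(np.array(p['rvec'],float))[0],np.array(p['tvec'],float).ravel()
def ray(p,uv):
    R,t=RT(p); d=np.array([(uv[0]-p['cx'])/p['fx'],(uv[1]-p['cy'])/p['fy'],1.]); return -R.T@t,R.T@d
def atz(p,uv,z):
    c,d=ray(p,uv); return c+d*(z-c[2])/d[2]
def proj(p,X):
    R,t=RT(p); c=(R@np.atleast_2d(np.array(X,float)).T).T+t
    return np.c_[c[:,0]/c[:,2]*p['fx']+p['cx'],c[:,1]/c[:,2]*p['fy']+p['cy']]
E
python3 - <<'E'
from h import *
s=readout.read_state(); print(s)
Z=dict(v_seat=71,post_axis=160,mag_pin=198,barrel_mid=53,rack=0,plain_tube_mid=53,slim_tube_mid=43,cheek_near=0,magnifier=162,monocular_mid=66,bottle_mid=65)
for c in ['scene','side','wrist']:
    p=shot(c,c+'0.png'); C,_=ray(p,(280,210)); print(c,p['fx'],C.round())
    for n,z in Z.items():
        try:
            r=nets.tip_of(n,p)
            print(n,[(np.round(q['uv']).tolist(),round(q['conf'],2),atz(p,q['uv'],z).round()[:2].tolist()) for q in r[:4]])
        except Exception as e: print(n,e)
E
```

```text
{'clock': 0.0, 'joints': array([ 1.60162205e+00,  3.85578363e-01,  6.61149267e-03, -5.03265712e-04,
       -1.19397316e+00, -2.58617657e-01]), 'joint_vel': array([-0.00050929,  0.00040668,  0.00059764, -0.0009079 , -0.00179533,
        0.00041253]), 'joint_efforts': array([ 4.27093819e-04, -3.92290306e+01,  1.88403136e+01,  4.18634087e+00,
       -4.69863691e-03,  2.85754609e-06]), 'position': array([140.97949825, 608.29446604, 230.20216377]), 'ee_rot': array([ 9.93509709e-01, -1.13742052e-01, -7.68543646e-05,  1.09437522e-03]), 'contact_force': array([-0.52404711,  0.20407065,  0.98839769]), 'wrist_torque': array([ 0.00674423, -0.02379606, -0.03786368]), 'gripper_width': 85.53732789205456}
scene 535.8267255731162 [1016.  868. 1496.]
v_seat [([285.0, 170.0], 0.81, [451.0, -154.0])]
post_axis [([245.0, 164.0], 0.55, [588.0, -173.0])]
mag_pin [([272.0, 152.0], 0.64, [504.0, -147.0])]
barrel_mid [([321.0, 372.0], 0.83, [692.0, 502.0]), ([304.0, 282.0], 0.71, [598.0, 244.0]), ([345.0, 331.0], 0.69, [571.0, 432.0])]
rack [([328.0, 282.0], 0.8, [517.0, 256.0]), ([327.0, 202.0], 0.48, [361.
[... 1417 characters left out ...]
d, bottle_mid, cell_a_mid, cell_b_mid, cheek_far, cheek_near, driver_grip, lock_ring_mid, mag_pin, monocular_mid, plain_tube_mid, post_axis, rack, slim_tube_mid, v_seat
monocular_mid [([318.0, 189.0], 0.9, [753.0, 151.0]), ([288.0, 327.0], 0.25, [431.0, -188.0])]
bottle_mid [([440.0, 329.0], 0.82, [718.0, -376.0])]
wrist 311.96810260185885 [212. 593. 374.]
v_seat []
post_axis []
mag_pin []
barrel_mid []
rack []
plain_tube_mid []
slim_tube_mid []
cheek_near []
magnifier it knows: barrel, barrel_mid, bottle_mid, cell_a_mid, cell_b_mid, cheek_far, cheek_near, driver_grip, lock_ring_mid, mag_pin, monocular_mid, plain_tube_mid, post_axis, rack, slim_tube_mid, v_seat
monocular_mid []
bottle_mid []
```

View pics/scene0.png

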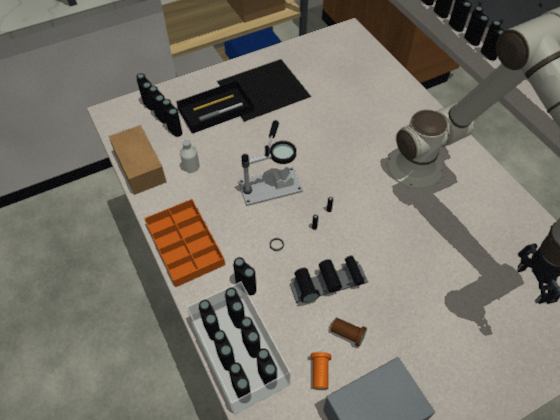

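View pics/side0.png

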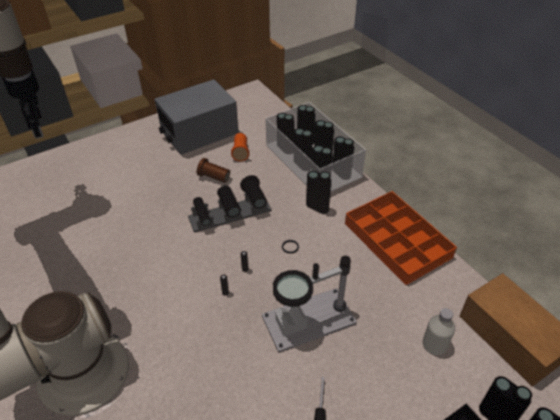

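Run:
```python
import cv2,numpy as np
a=cv2.imread('pics/scene0.png');b=cv2.imread('pics/side0.png')
c1=cv2.resize(a[225:325,260:380],None,fx=3.2,fy=3.2,interpolation=3)
c2=cv2.resize(b[150:250,170:290],None,fx=3.2,fy=3.2,interpolation=3)
cv2.imwrite('pics/cropA.png',np.hstack([c1,c2]))
c1=cv2.resize(a[120:220,210:330],None,fx=3.2,fy=3.2,interpolation=3)
c2=cv2.resize(b[245:345,240:360],None,fx=3.2,fy=3.2,interpolation=3)
cv2.imwrite('pics/cropB.png',np.hstack([c1,c2]))
```

```text
(no output)
```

View pics/cropA.png

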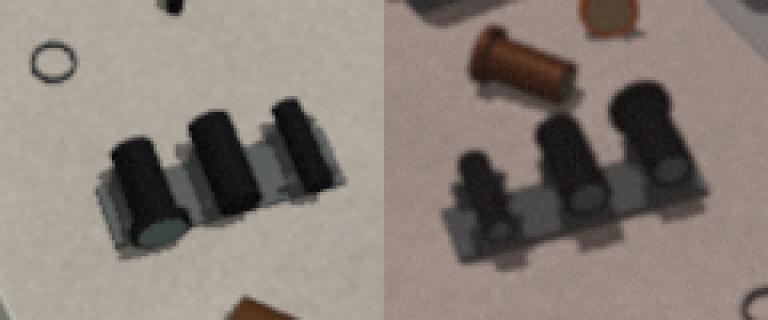

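View pics/cropB.png

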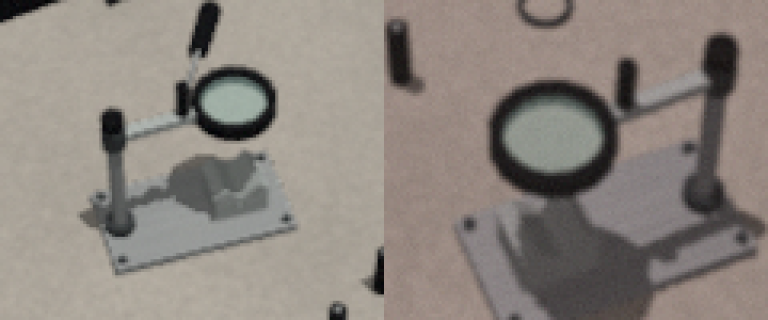

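The collared black barrel is in the rack's left slot, at scene pixel (306,285) and side pixel (256,195). Its collar faces +y. The brown (348,331) and orange (320,370) look-alikes aren't meant, and the plain tube (334,277) and slim tube (354,268) have no collar. Next I'll triangulate.

```bash
cat >> h.py <<'E'
def tri(L):
    A=np.zeros((3,3));b=np.zeros(3)
    for p,uv in L:
        c,d=ray(p,uv);d=d/np.linalg.norm(d);M=np.eye(3)-np.outer(d,d);A+=M;b+=M@c
    return np.linalg.solve(A,b)
E
python3 - <<'E'
from h import *
a=shot('scene');b=shot('side')
for n,i in dict(v_seat=0,post_axis=0,mag_pin=0,cheek_near=0,rack=0,plain_tube_mid=0,slim_tube_mid=0).items():
    A=nets.tip_of(n,a);B=nets.tip_of(n,b)
    if A and B:
        X=tri([(a,A[0]['uv']),(b,B[0]['uv'])]); print(n,X.round(1),(proj(a,X)-A[0]['uv']).round(1))
A=nets.tip_of('barrel_mid',a);B=nets.tip_of('barrel_mid',b)
for u in A:
  for v in B:
    X=tri([(a,u['uv']),(b,v['uv'])]);print('barrel',X.round(1),(proj(a,X)-u['uv']).round(1))
# magnifier ring via silhouettes
for nm in ['mag_pin','cheek_near','cheek_far']:
  for p in (a,b):
    for r in nets.silhouettes(nm,p)[:2]: print(nm,r['conf'],r['extent'],r['region'].sum())
R=a
E
```

```text
v_seat [ 453.3 -152.1   66.4] [[-1.7 -0.1]]
post_axis [ 591.8 -172.5  157.3] [[0.7 0.1]]
cheek_near [ 460.3 -155.8   -9.7] [[0.4 0. ]]
rack [520.1 260.5   8.3] [[-0.3  0. ]]
plain_tube_mid [518.  263.7  46.5] [[-1.2  0. ]]
slim_tube_mid [440.4 267.8  51.8] [[-1.7  0.1]]
barrel [609.1 431.5 101.4] [[-11.5  -0.2]]
barrel [592.8 365.6 -48.8] [[-22.4  -1.4]]
barrel [560.3 424.4  29.6] [[-0.5  0. ]]
barrel [608.8 308.8 179.9] [[ 8.5 -0.1]]
barrel [594.2 237.8  45.6] [[-1.5 -0. ]]
barrel [564.2 295.4 122.3] [[18.6 -0.9]]
barrel [684.5 494.   25.1] [[3.1 0. ]]
barrel [ 676.   431.3 -150.9] [[-8.5 -0.4]]
barrel [636.1 488.8 -52.2] [[14.8 -0.5]]
barrel [539.4 100.4 350.2] [[19.9 -0.3]]
barrel [522.1  26.8 254.6] [[11.6  0.2]]
barrel [500.4  81.2 311.4] [[28.1 -1.6]]
mag_pin 0.78 [240.3, 140.5, 295.2, 167.9] 678
mag_pin 0.65 [273.3, 260.4, 347.6, 309.6] 1554
cheek_near 0.52 [281.4, 167.5, 294.6, 184.8] 128
cheek_near 0.74 [275.8, 308.2, 297.2, 337.4] 380
```

>>> move_arm(steps=[[0.4,26,-29,15,0,0,0],[0.4,52,-58,30,0,0,0],[0.4,78,-88,45,0,0,0],[0.4,104,-117,60,0,0,0],[0.4,130,-147,70,0,0,0]])

```text
clock: 3.27
position: [272.0, 461.1, 303.0]
ee_rot: [0.994, -0.113, 0.0, -0.001]
contact_force: [0.6, 1.2, 0.1]
gripper_width: 59.8
```

>>> move_arm(steps=[[0.4,26,-29,5,0,0,0],[0.4,52,-58,10,0,0,0],[0.4,78,-88,15,0,0,0],[0.4,104,-117,20,0,0,0],[0.4,130,-147,30,0,0,0]])

```text
clock: 3.68
position: [401.4, 313.1, 331.0]
ee_rot: [0.994, -0.113, -0.0, 0.0]
contact_force: [0.7, -0.1, -0.7]
gripper_width: 59.8
```

>>> move_arm(steps=[[0.4,25,-29,0,0,0,0],[0.4,50,-58,0,0,0,0],[0.4,50,-58,0,0,0,0]])

```text
clock: 3.93
position: [453.8, 252.8, 331.6]
ee_rot: [0.993, -0.117, 0.0, 0.0]
contact_force: [-0.6, 1.0, 0.1]
gripper_width: 60.0
```

```bash
cat > look.py <<'E'
from h import *
import sys
Z=dict(v_seat=71,post_axis=160,mag_pin=198,barrel_mid=53,rack=0,plain_tube_mid=53,slim_tube_mid=43,cheek_near=0)
s=readout.read_state();print(round(s['clock'],2),s['position'].round(1),s['ee_rot'].round(4),s['contact_force'].round(2),round(s['gripper_width'],1),s['joints'].round(2))
p=shot('wrist',sys.argv[1]+'.png');C,d=ray(p,(280,210));print(C.round(),d.round(3))
import pickle;pickle.dump(p,open(sys.argv[1]+'.pkl','wb'))
for n,z in Z.items():
    r=nets.tip_of(n,p)
    if r: print(n,[(np.round(q['uv'],1).tolist(),round(q['conf'],2),atz(p,q['uv'],z).round(1)[:2].tolist()) for q in r[:4]])
E
python3 look.py w1
```

```text
3.93 [453.8 252.8 331.6] [ 9.931e-01 -1.169e-01  5.000e-04  3.000e-04] [-0.6   1.04  0.05] 60.0 [ 0.82  0.15 -0.07  0.   -1.35  0.51]
[525. 237. 474.] [-0.291  0.064 -0.955]
mag_pin [([393.9, 25.7], 0.24, [568.0, 132.7])]
barrel_mid [([141.0, 120.1], 0.78, [557.8, 413.1]), ([259.0, 57.9], 0.72, [594.0, 245.0]), ([49.2, 33.6], 0.65, [679.0, 485.4]), ([255.8, 52.1], 0.37, [601.2, 247.2])]
plain_tube_mid [([263.1, 123.5], 0.65, [516.7, 259.4]), ([255.2, 53.5], 0.23, [599.9, 248.3]), ([259.3, 58.7], 0.21, [593.0, 244.9])]
slim_tube_mid [([265.9, 178.6], 0.89, [442.9, 274.5])]
cheek_near [([555.8, 90.8], 0.71, [462.3, -156.6])]
```

View pics/w1.png

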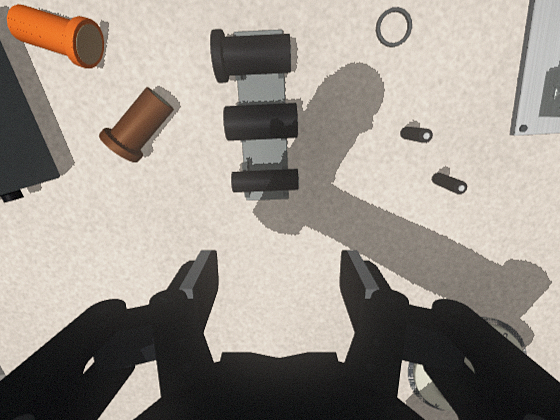

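The wrist picture shows the collared black barrel at pixel (253,52), with its collar at the left end (218,55). The plain tube is at (262,122) and the slim tube at (265,180). Next I'll look at the magnifier.

>>> move_arm(steps=[[0.4,-4,-40,4,0,0,0.02],[0.4,-8,-80,8,0,0,0.04],[0.4,-12,-120,12,0,0,0.06],[0.4,-16,-160,16,0,0,0.08],[0.4,-20,-200,20,0,0,0.1]])

```text
clock: 4.8
position: [430.2, 56.0, 351.7]
ee_rot: [0.998, -0.062, 0.0, -0.0]
contact_force: [0.9, 0.5, 0.6]
gripper_width: 59.8
```

>>> move_arm(steps=[[0.4,-4,-40,4,0,0,0],[0.4,-8,-80,8,0,0,0],[0.4,-12,-120,12,0,0,0],[0.4,-16,-160,16,0,0,0],[0.4,-20,-200,20,0,0,0]])

```text
clock: 5.22
position: [410.3, -144.2, 372.0]
ee_rot: [0.998, -0.063, 0.001, -0.0]
contact_force: [1.0, 0.2, 0.3]
gripper_width: 59.5
```

>>> move_arm(steps=[[0.4,0,0,0,0,0,0],[0.4,0,0,0,0,0,0]])

```text
clock: 5.38
position: [410.6, -144.4, 371.4]
ee_rot: [0.998, -0.066, 0.0, -0.0]
contact_force: [-0.0, 0.4, -0.2]
gripper_width: 59.9
```

```bash
python3 look.py w2
```

```text
5.38 [ 410.6 -144.4  371.4] [ 9.978e-01 -6.580e-02  2.000e-04 -1.000e-04] [-0.02  0.44 -0.18] 59.9 [ 0.04 -0.02 -0.16 -0.   -1.44  1.4 ]
[ 483. -153.  514.] [-0.297  0.035 -0.954]
post_axis [([285.6, 1.1], 0.95, [587.6, -174.0])]
mag_pin [([285.4, 76.8], 0.66, [514.5, -163.8])]
barrel_mid [([18.9, 122.2], 0.32, [519.1, 216.5]), ([286.4, 2.9], 0.29, [616.9, -181.0])]
rack [([20.4, 124.3], 0.64, [519.8, 257.8])]
slim_tube_mid [([5.7, 178.1], 0.89, [442.8, 275.0])]
```

View pics/w2.png

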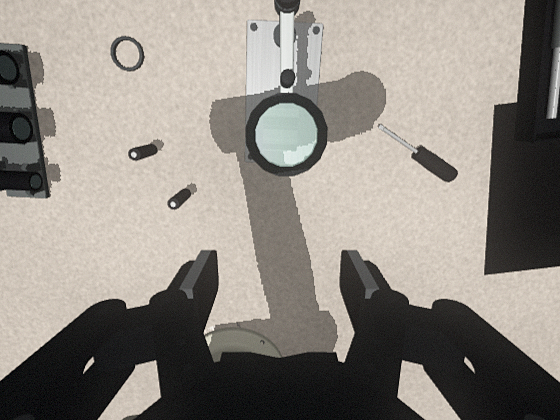

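The wrist view shows the pin at (287,77), the post at (287,3) and the lens at (287,134). Pin-to-post distance measures 74 mm (75 given), so the measurement is good. I'll move above the pin.

>>> move_arm(steps=[[-0.2,30,-6,-26,0,0,0],[-0.2,60,-12,-52,0,0,0],[-0.2,85,-17,-80,0,0,0],[-0.2,104,-20,-110,0,0,0],[-0.2,104,-20,-137,0,0,0]])

```text
clock: 6.25
position: [517.8, -162.9, 231.5]
ee_rot: [0.998, -0.063, -0.0, 0.0]
contact_force: [-0.1, -0.2, -0.1]
gripper_width: 34.7
```

>>> move_arm(steps=[[-0.2,0,0,0,0,0,0],[-0.2,0,0,0,0,0,0]])

```text
clock: 6.42
position: [514.5, -162.8, 233.3]
ee_rot: [0.998, -0.063, -0.002, 0.0]
contact_force: [-0.7, 0.7, 0.9]
gripper_width: 34.8
```

```bash
python3 look.py w3
```

```text
6.42 [ 514.5 -162.8  233.3] [ 9.98e-01 -6.34e-02 -1.90e-03  4.00e-04] [-0.69  0.68  0.91] 34.8 [-0.01  0.24 -0.2   0.   -1.14  1.45]
[ 588. -171.  376.] [-0.301  0.033 -0.953]
v_seat [([275.7, 239.7], 0.7, [459.4, -152.0]), ([78.6, 128.7], 0.54, [596.0, 18.9])]
post_axis [([285.7, 112.6], 0.65, [586.3, -175.9])]
mag_pin [([284.4, 237.7], 0.61, [513.4, -165.5])]
barrel_mid [([79.8, 127.0], 0.49, [598.0, 28.4])]
cheek_near [([274.9, 214.8], 0.49, [463.5, -151.0])]
```

View pics/w3.png

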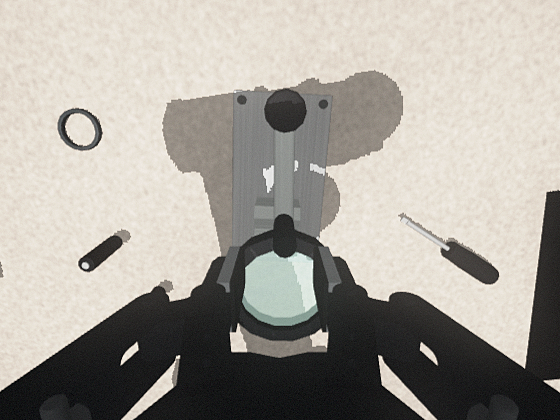

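The pin (284,237) sits between the fingers, and the post cap is at (285,110). I'll descend and narrow the jaws.

>>> move_arm(steps=[[-0.2,0,-2,-25,0,0,0],[-0.2,0,-2,-52,0,0,0],[-0.45,0,-2,-52,0,0,0],[-0.45,0,-2,-52,0,0,0]])

```text
clock: 7.2
position: [514.3, -165.1, 181.7]
ee_rot: [0.998, -0.064, -0.001, 0.0]
contact_force: [-0.3, -0.6, 0.8]
gripper_width: 23.6
```

Run:
```python
import numpy as np
# arc: post P, radius, start angle; increments of about 0.1 rad
P=np.array([587.3,-175.2]);p0=np.array([514,-164.8]);r=75
a0=np.arctan2(*(p0-P)[::-1]);print(a0,np.linalg.norm(p0-P))
for k in range(1,17):
    a=a0-0.1*k; q=P+r*np.array([np.cos(a),np.sin(a)]); print(round(.1*k,1),(q-p0).round(1))
```

```text
3.0006507085328327 74.03411375845593
0.1 [0.5 7.5]
0.2 [ 2.6 14.7]
0.3 [ 5.5 21.6]
0.4 [ 9.  28.2]
0.5 [13.2 34.4]
0.6 [18.  40.2]
0.7 [23.3 45.5]
0.8 [29.1 50.2]
0.9 [35.4 54.3]
1.0 [42.  57.8]
1.1 [49.  60.6]
1.2 [56.2 62.6]
1.3 [63.6 64. ]
1.4 [71.1 64.6]
1.5 [78.6 64.4]
1.6 [86.  63.5]
```

>>> move_arm(steps=[[-0.45,0.5,7.5,0,0,0,-0.1],[-0.45,2.6,14.7,0,0,0,-0.2],[-0.45,5.5,21.6,0,0,0,-0.3],[-0.45,9,28.2,0,0,0,-0.4],[-0.45,13.2,34.4,0,0,0,-0.5]])

```text
clock: 7.62
position: [528.4, -131.9, 183.9]
ee_rot: [0.95, -0.311, 0.001, 0.001]
contact_force: [-1.3, -6.1, -2.8]
gripper_width: 23.7
```

>>> move_arm(steps=[[-0.45,4.8,5.8,0,0,0,-0.1],[-0.45,10.1,11.1,0,0,0,-0.2],[-0.45,15.9,15.8,0,0,0,-0.3],[-0.45,22.2,19.9,0,0,0,-0.4],[-0.45,28.8,23.4,0,0,0,-0.5]])

```text
clock: 8.03
position: [556.3, -108.7, 184.0]
ee_rot: [0.844, -0.536, 0.0, 0.002]
contact_force: [-2.6, -5.9, -0.3]
gripper_width: 23.4
```

>>> move_arm(steps=[[-0.45,7,2.8,0,0,0,-0.1],[-0.45,14.2,4.8,0,0,0,-0.2],[-0.45,21.6,6.2,0,0,0,-0.3],[-0.45,29.1,6.8,0,0,0,-0.4],[-0.45,36.6,6.6,0,0,0,-0.5]])

```text
clock: 8.45
position: [592.0, -102.0, 184.0]
ee_rot: [-0.685, 0.729, 0.001, -0.002]
contact_force: [-5.4, -3.5, 0.7]
gripper_width: 23.3
```

>>> move_arm(steps=[[-0.45,5,-0.3,0,0,0,-0.06],[-0.45,5,-0.3,0,0,0,-0.06]])

```text
clock: 8.62
position: [598.5, -101.9, 183.9]
ee_rot: [-0.664, 0.748, -0.0, -0.001]
contact_force: [-2.6, -2.4, 1.2]
gripper_width: 23.7
```

```bash
python3 look.py w4
```

```text
8.62 [ 598.5 -101.9  183.9] [-6.640e-01  7.477e-01 -2.000e-04 -9.000e-04] [-2.59 -2.38  1.16] 23.7 [ 0.1   0.39 -0.11  0.   -1.07 -0.22]
[ 591. -173.  327.] [ 0.03   0.296 -0.955]
v_seat [([445.0, 120.2], 0.81, [460.7, -151.9])]
post_axis [([427.3, 319.2], 0.21, [513.2, -39.2])]
mag_pin [([288.1, 277.4], 0.87, [595.2, -100.0])]
barrel_mid [([427.0, 319.0], 0.42, [463.6, 46.2])]
rack [([426.9, 317.7], 0.3, [439.1, 86.7])]
```

View pics/w4.png

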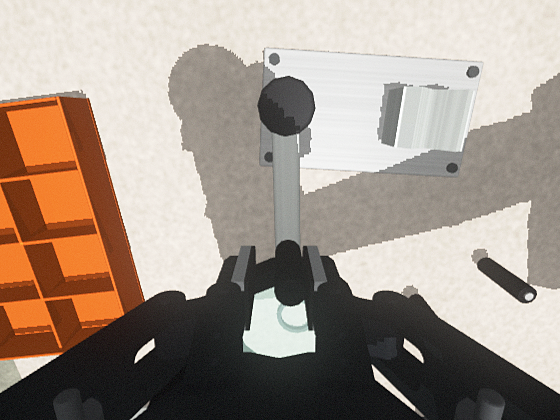

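The magnifier is at about 1.53 rad: pin at (595,-100), post at (587,-176). I'll back off a little, lift, and look at the V-block from above.

>>> move_arm(steps=[[-0.3,-3,0,0,0,0,0],[-0.2,-3,0,25,0,0,0],[-0.2,-3,0,60,0,0,0],[0.4,-30,3,85,0,0,0],[0.4,-65,6,105,0,0,0]])

```text
clock: 9.48
position: [535.9, -94.5, 288.7]
ee_rot: [-0.665, 0.747, -0.002, 0.002]
contact_force: [-0.4, 0.6, 1.2]
gripper_width: 57.3
```

>>> move_arm(steps=[[0.4,-35,6,0,0,0,0],[0.4,-60,10,0,0,0,0],[0.4,-60,10,0,0,0,0],[0.4,-60,10,0,0,0,0]])

```text
clock: 9.82
position: [473.4, -84.5, 288.3]
ee_rot: [-0.665, 0.747, -0.001, 0.002]
contact_force: [-0.0, 0.1, 0.8]
gripper_width: 59.3
```

```bash
python3 look.py w5
```

```text
9.82 [473.4 -84.5 288.3] [-0.6649  0.7469 -0.0011  0.0017] [-0.01  0.13  0.82] 59.3 [ 0.16  0.09 -0.24 -0.   -1.24 -0.28]
[ 465. -156.  431.] [ 0.034  0.298 -0.954]
v_seat [([285.0, 117.9], 0.57, [460.5, -149.1])]
post_axis [([132.1, 107.5], 0.72, [587.0, -173.7])]
mag_pin [([122.9, 207.8], 0.85, [595.7, -98.7]), ([282.9, 113.7], 0.45, [463.4, -154.5])]
rack [([274.6, 366.0], 0.5, [521.8, 254.5])]
slim_tube_mid [([306.7, 270.3], 0.43, [452.6, 56.6])]
cheek_near [([284.9, 112.2], 0.86, [458.9, -155.1])]
```

View pics/w5.png

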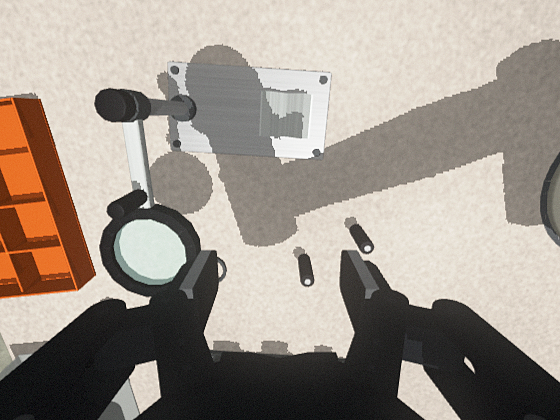

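Run:
```python
import cv2,numpy as np
a=cv2.imread('pics/w5.png')
c=cv2.resize(a[50:170,155:345],None,fx=4.2,fy=4.2,interpolation=3)
c=cv2.convertScaleAbs(c,alpha=1.3)
for i in range(160,345,20): cv2.putText(c,str(i),(int((i-155)*4.2),10),0,.35,(0,0,255)); cv2.line(c,(int((i-155)*4.2),12),(int((i-155)*4.2),18),(0,0,255))
for j in range(60,170,20): cv2.putText(c,str(j),(0,int((j-50)*4.2)),0,.35,(0,0,255))
cv2.imwrite('pics/c5.png',c)
```

```text
(no output)
```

View pics/c5.png

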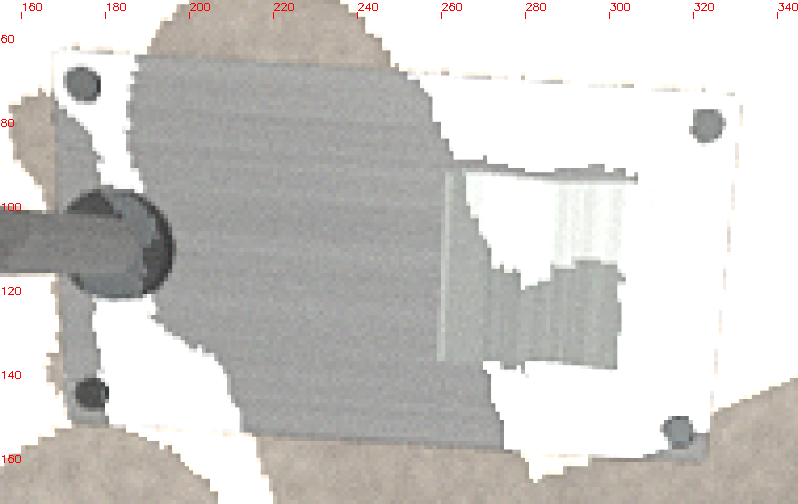

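```bash
cat > wire.py <<'E'
from h import *
import pickle
def wire(x0,y0,th):
    R=np.array([[np.cos(th),-np.sin(th),0],[np.sin(th),np.cos(th),0],[0,0,1]])
    prof=[(-30,12),(-30,48),(-19,59),(0,40),(19,59),(30,48),(30,12)]
    segs=[]
    for y in(-25,25):
        for a,b in zip(prof,prof[1:]): segs.append(((a[0],y,a[1]),(b[0],y,b[1])))
    for a in prof: segs.append(((a[0],-25,a[1]),(a[0],25,a[1])))
    return [np.array(s)@R.T+[x0,y0,0] for s in segs]
def overlay(p,x0,y0,th,box,f,fn,alpha=0.8):
    l,t,r,b=box
    c=cv2.convertScaleAbs(cv2.resize(p['frame'][t:b,l:r],None,fx=f,fy=f,interpolation=3),alpha=alpha)
    d=c.copy()
    for s in wire(x0,y0,th):
        q=proj(p,s); q=((q-[l,t]+.5)*f).astype(int); cv2.line(d,tuple(map(int,q[0])),tuple(map(int,q[1])),(0,0,255),1)
    cv2.imwrite('pics/'+fn,np.hstack([c,d]))
E
python3 - <<'E'
from wire import *
p=pickle.load(open('w5.pkl','rb'))
Q=[atz(p,u,12) for u in [(167.5,62),(330,72),(323,159),(171,151)]]
Q=np.array(Q)[:,:2];print(Q.round(1))
for i in range(4):
    d=Q[(i+1)%4]-Q[i];print(np.linalg.norm(d).round(1),np.arctan2(d[1],d[0]).round(3))
print(Q.mean(0))
P=atz(p,(178,98),12)  # rough
overlay(p,460,-153,-0.14,(250,80,320,150),5.6,'o5.png')
E
```

```text
[[ 596.5 -230.9]
 [ 398.1 -196.2]
 [ 414.9  -89.4]
 [ 615.4 -123.3]]
201.4 2.969
108.1 1.415
203.4 -0.168
109.2 -1.745
[ 506.22599198 -159.95171178]
```

View pics/o5.png

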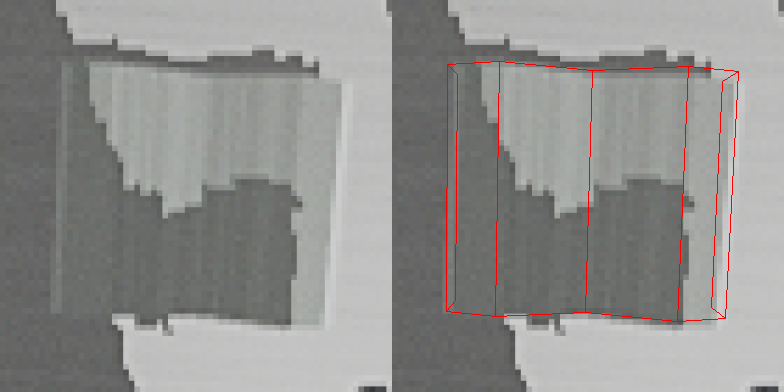

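Run:
```python
from wire import *
p=pickle.load(open('w5.pkl','rb'))
overlay(p,459.3,-152.5,-0.165,(250,80,320,150),5.6,'o6.png')
p=pickle.load(open('w4.pkl','rb'))
overlay(p,459.3,-152.5,-0.165,(370,70,490,165),3.3,'o7.png')
```

```text
(no output)
```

View pics/o6.png

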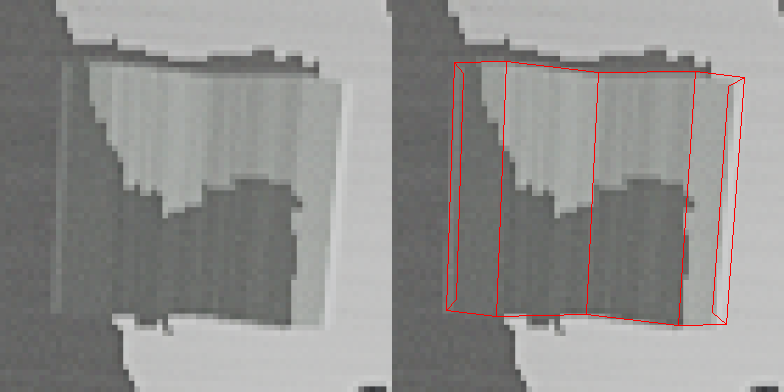

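View pics/o7.png

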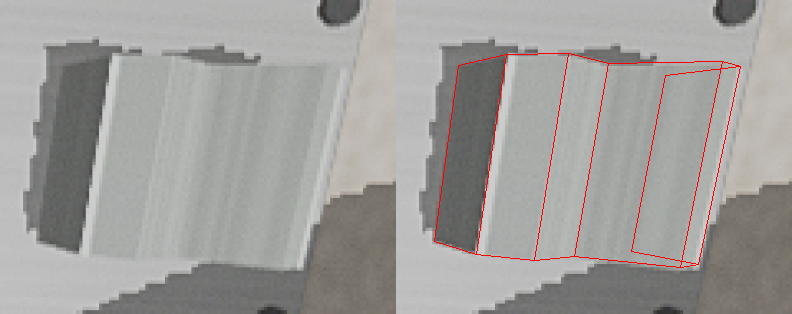

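The wireframe matches in both views to about 1–2 mm: seat (459.5,-152.3), yaw -0.165. Now I'll go above the barrel.

>>> move_arm(steps=[[0.4,12,39,0,0,0,-0.02],[0.4,24,78,0,0,0,-0.04],[0.4,38,116,0,0,0,-0.06],[0.4,52,154,0,0,0,-0.076],[0.4,66,192,0,0,0,-0.076]])

```text
clock: 10.68
position: [540.1, 108.9, 287.3]
ee_rot: [-0.635, 0.772, -0.0, 0.0]
contact_force: [0.8, -0.6, 0.3]
gripper_width: 59.9
```

>>> move_arm(steps=[[0.4,15,36,-12,0,0,0],[0.4,30,70,-24,0,0,0],[0.4,46,106,-36,0,0,0],[0.4,60,130,-50,0,0,0],[0.4,60,130,-50,0,0,0]])

```text
clock: 11.1
position: [600.1, 241.1, 231.5]
ee_rot: [-0.637, 0.771, 0.001, -0.003]
contact_force: [-0.6, -0.3, -0.7]
gripper_width: 59.4
```

>>> move_arm(steps=[[0.4,0,0,0,0,0,0]])

```text
clock: 11.18
position: [599.5, 238.2, 234.5]
ee_rot: [-0.636, 0.771, 0.0, -0.002]
contact_force: [0.1, -0.7, 0.0]
gripper_width: 59.7
```

```bash
python3 look.py w6
```

```text
11.18 [599.5 238.2 234.5] [-6.363e-01  7.715e-01  2.000e-04 -2.200e-03] [ 0.07 -0.7   0.03] 59.7 [ 0.63  0.42  0.07 -0.   -1.23 -0.82]
[587. 168. 378.] [ 0.049  0.292 -0.955]
barrel_mid [([284.1, 194.0], 0.75, [596.2, 250.7]), ([333.4, 309.9], 0.67, [564.7, 403.3])]
rack [([345.0, 180.5], 0.97, [520.8, 261.6])]
plain_tube_mid [([359.0, 191.8], 0.83, [517.0, 263.6])]
slim_tube_mid [([428.4, 187.5], 0.58, [439.2, 276.3])]
```

View pics/w6.png

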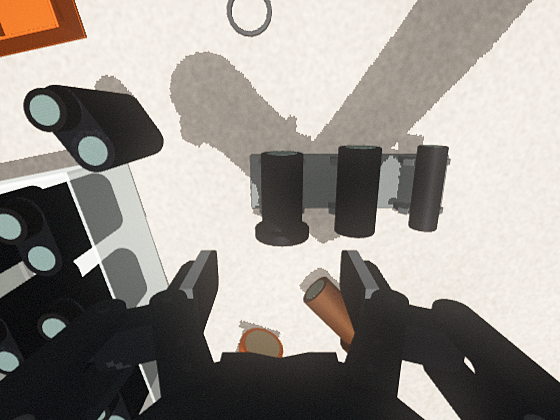

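The black collared barrel runs from its end at (282,153) to its collar at (282,232), and it's the only collared one in the rack. I'll confirm with an enlarged crop and a model overlay.

```bash
cat > bar.py <<'E'
from h import *
import pickle
def barov(p,x,y,z,th,box,f,fn,al=2.0,axis=None):
    l,t,r,b=box
    a=np.array([np.cos(th),np.sin(th),0]) if axis is None else np.array(axis); n=np.array([-a[1],a[0],0]);n/=np.linalg.norm(n);u=np.cross(a,n)
    c=cv2.convertScaleAbs(cv2.resize(p['frame'][t:b,l:r],None,fx=f,fy=f,interpolation=3),alpha=al);d=c.copy()
    k=np.linspace(0,2*np.pi,40)
    for s,R in((-40,22),(40,22),(40,30),(52,30)):
        X=np.array([x,y,z])+a*s+R*(np.cos(k)[:,None]*n+np.sin(k)[:,None]*u)
        q=((proj(p,X)-[l,t]+.5)*f).astype(np.int32); cv2.polylines(d,[q],True,(0,0,255),1)
    cv2.imwrite('pics/'+fn,np.hstack([c,d]))
E
python3 - <<'E'
from bar import *
p=pickle.load(open('w6.pkl','rb'))
barov(p,596.2,247,53,1.571-0.19,(235,135,335,255),4,'b6.png')
E
```

```text
(no output)
```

View pics/b6.png

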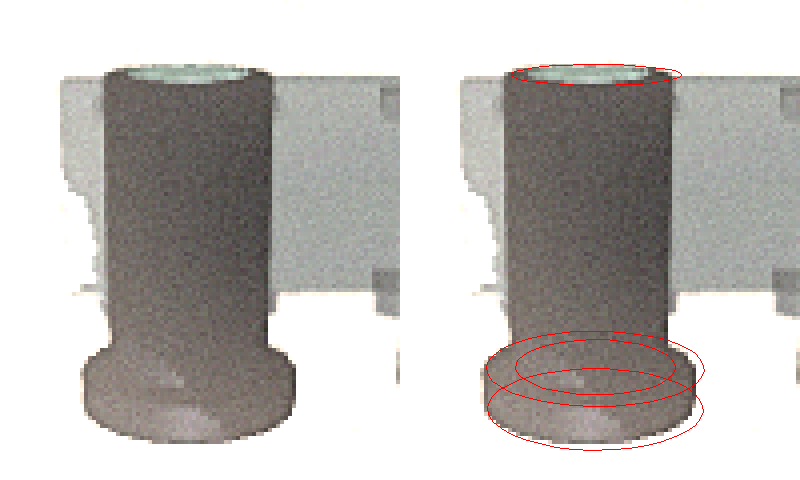

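>>> move_arm(steps=[[0.4,-1,4,-35,0,0,0],[0.4,-1.5,7.5,-70,0,0,0],[0.4,-1.5,7.5,-100,0,0,0],[0.4,-1.5,7.5,-127,0,0,0],[0.4,-1.5,7.5,-127,0,0,0]])

```text
clock: 12.05
position: [594.3, 242.4, 104.1]
ee_rot: [-0.635, 0.772, 0.001, -0.006]
contact_force: [-1.0, -0.1, -0.7]
gripper_width: 60.2
```

>>> move_arm(steps=[[0.4,0,0,0,0,0,0]])

```text
clock: 12.13
position: [597.7, 244.0, 109.5]
ee_rot: [-0.636, 0.772, -0.0, -0.001]
contact_force: [-0.4, 0.2, 1.0]
gripper_width: 59.8
```

```bash
python3 look.py w7
python3 - <<'E'
from bar import *
p=pickle.load(open('w7.pkl','rb'))
barov(p,597.5,246,53,1.571-0.19,(180,100,380,300),2,'b7.png')
E
```

```text
12.13 [597.7 244.  109.5] [-6.357e-01  7.719e-01 -2.000e-04 -1.400e-03] [-0.44  0.15  1.01] 59.8 [ 0.64  0.52 -0.09  0.   -0.96 -0.83]
[585. 174. 253.] [ 0.051  0.292 -0.955]
barrel_mid [([281.0, 229.7], 0.93, [597.8, 249.1])]
rack [([371.4, 201.5], 0.76, [521.8, 258.8])]
plain_tube_mid [([399.2, 224.8], 0.8, [518.3, 261.1])]
slim_tube_mid [([504.9, 217.4], 0.66, [440.9, 274.2])]
```

View pics/b7.png

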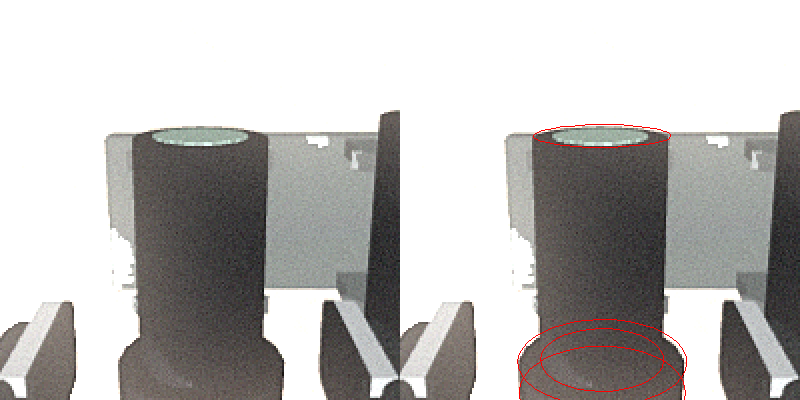

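The overlay fits, with the barrel centred between the fingers. I'll descend and grip.

>>> move_arm(steps=[[0.4,0,1,-30,0,0,0],[0.4,0,1,-60,0,0,0],[0.4,0,1,-70,0,0,0],[0.4,0,1,-70,0,0,0],[0.4,0,1,-70,0,0,0]])

```text
clock: 13.0
position: [598.5, 245.7, 40.5]
ee_rot: [-0.636, 0.772, -0.0, -0.0]
contact_force: [-0.4, 0.3, 1.4]
gripper_width: 59.7
```

>>> move_arm(steps=[[0,0,0,0,0,0,0],[-0.1,0,0,0,0,0,0],[-0.2,0,0,0,0,0,0],[-0.3,0,0,0,0,0,0],[-0.3,0,0,0,0,0,0]])

```text
clock: 13.42
position: [597.7, 246.7, 42.9]
ee_rot: [-0.636, 0.772, 0.0, 0.001]
contact_force: [-4.5, 1.9, 2.8]
gripper_width: 42.2
```

>>> move_arm(steps=[[-0.6,0,0,0,0,0,0],[-1,0,0,0,0,0,0],[-1,0,0,0,0,0,0],[-1,0,0,0,0,0,0]])

```text
clock: 13.75
position: [597.7, 246.6, 42.9]
ee_rot: [-0.636, 0.772, 0.0, 0.001]
contact_force: [-5.0, 1.9, 4.3]
gripper_width: 42.4
```

>>> move_arm(steps=[[-1,0,0,10,0,0,0],[-1,0,0,25,0,0,0],[-1,0,0,25,0,0,0]])

```text
clock: 14.0
position: [600.5, 246.9, 69.8]
ee_rot: [-0.636, 0.772, -0.001, 0.004]
contact_force: [0.7, 0.2, -2.0]
gripper_width: 42.0
```

```bash
python3 look.py w8
python3 - <<'E'
from h import *
a=shot('side');cv2.imwrite('pics/s8.png',cv2.resize(a['frame'][130:250,180:340],None,fx=5,fy=5,interpolation=3))
E
```

```text
14.0 [600.5 246.9  69.8] [-0.6361  0.7716 -0.0009  0.0039] [ 0.72  0.2  -2.04] 42.0 [ 0.64  0.57 -0.13  0.   -0.87 -0.83]
[587. 176. 212.] [ 0.06   0.298 -0.953]
barrel_mid [([279.4, 273.5], 0.74, [604.2, 263.2])]
rack [([396.3, 214.0], 0.66, [518.9, 261.1])]
plain_tube_mid [([429.7, 246.6], 0.79, [519.3, 262.4])]
slim_tube_mid [([430.4, 246.4], 0.62, [514.7, 267.8])]
```

View pics/w8.png

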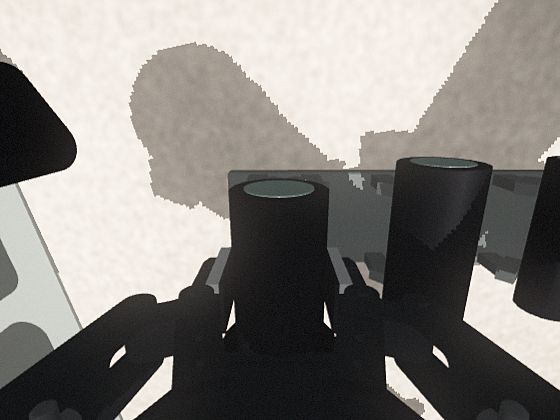

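View pics/s8.png

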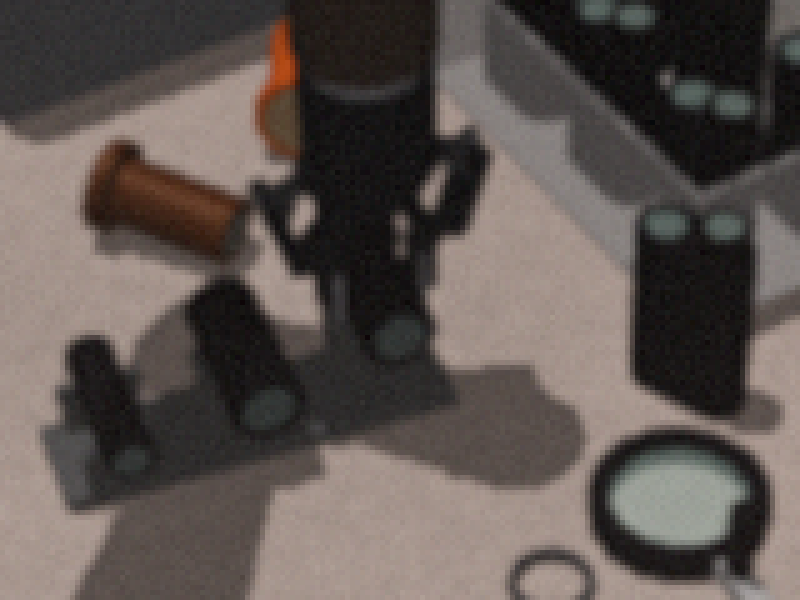

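The barrel is gripped and lifted, and the wrist force shows about 2 N of weight. I'll check its level and position in the grip with an overlay at 10 mm above the TCP.

Run:
```python
from bar import *
p=pickle.load(open('w8.pkl','rb'))
barov(p,599.5,247,79.5,1.571-0.19,(180,160,380,360),2,'b8.png',al=3)
```

```text
(no output)
```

View pics/b8.png

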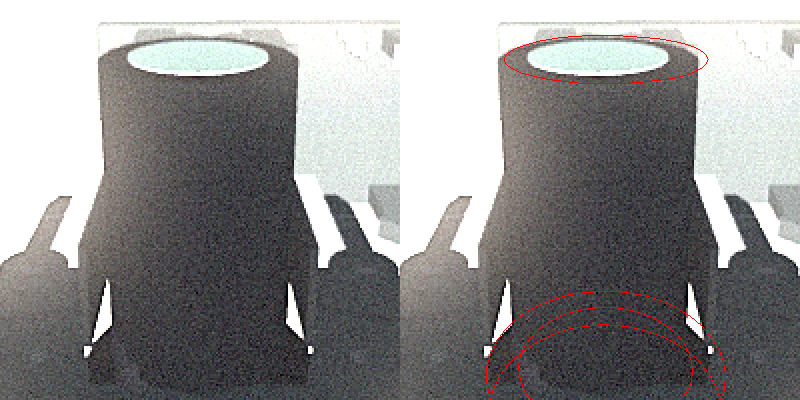

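>>> move_arm(steps=[[-1,0,0,30,0,0,0],[-1,0,-2,60,0,0,0],[-1,-5,-15,90,0,0,0],[-1,-15,-45,110,0,0,0.013],[-1,-27,-80,125,0,0,0.027]])

```text
clock: 14.92
position: [572.1, 166.5, 192.5]
ee_rot: [-0.647, 0.762, -0.001, 0.002]
contact_force: [0.7, -1.3, -2.3]
gripper_width: 41.8
```

>>> move_arm(steps=[[-1,-12,-36,5,0,0,0],[-1,-24,-72,5,0,0,0],[-1,-37,-108,5,0,0,0],[-1,-50,-144,5,0,0,0],[-1,-63,-180,5,0,0,0]])

```text
clock: 15.33
position: [507.0, -15.9, 195.4]
ee_rot: [-0.646, 0.763, -0.0, 0.0]
contact_force: [1.4, -0.8, -1.0]
gripper_width: 42.1
```

>>> move_arm(steps=[[-1,-12,-35,0,0,0,0],[-1,-24,-70,0,0,0,0],[-1,-37,-105,0,0,0,0],[-1,-46,-132,0,0,0,0],[-1,-50,-141,0,0,0,0]])

```text
clock: 15.75
position: [456.3, -158.1, 195.2]
ee_rot: [-0.645, 0.764, 0.0, -0.0]
contact_force: [-0.5, 0.1, -2.7]
gripper_width: 42.1
```

>>> move_arm(steps=[[-1,0,0,0,0,0,0],[-1,0,0,0,0,0,0],[-1,0,0,0,0,0,0]])

```text
clock: 16.0
position: [458.5, -154.7, 195.3]
ee_rot: [-0.646, 0.763, -0.0, 0.0]
contact_force: [0.1, -0.2, -1.7]
gripper_width: 42.0
```

```bash
python3 look.py w9
python3 - <<'E'
from wire import *
p=pickle.load(open('w9.pkl','rb'))
overlay(p,459.5,-152.3,-0.165,(180,150,380,350),2,'o9.png',1.2)
E
```

```text
16.0 [ 458.5 -154.7  195.3] [-6.463e-01  7.631e-01 -1.000e-04  2.000e-04] [ 0.13 -0.21 -1.66] 42.0 [ 0.01  0.18 -0.38 -0.   -1.01 -0.18]
[ 448. -225.  338.] [ 0.045  0.296 -0.954]
post_axis [([69.6, 236.2], 0.58, [586.1, -174.7])]
barrel_mid [([278.2, 273.3], 0.77, [473.9, -70.6])]
slim_tube_mid [([277.5, 184.3], 0.36, [459.7, -160.0])]
cheek_near [([279.3, 183.1], 0.82, [459.3, -151.5]), ([280.0, 182.4], 0.22, [458.4, -152.1])]
```

View pics/o9.png

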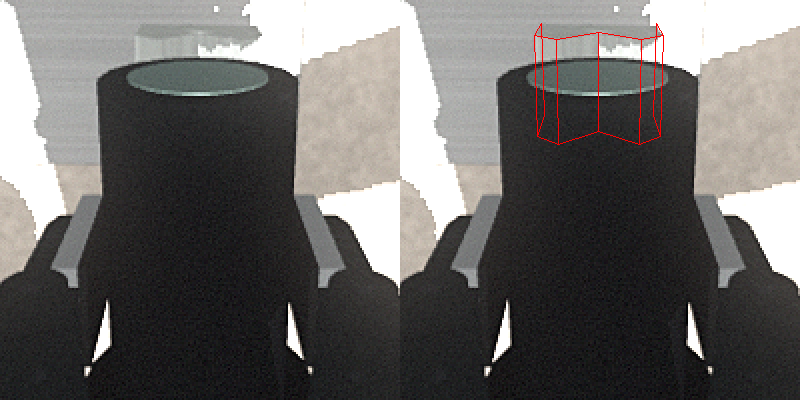

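Run:
```python
from bar import *
p=pickle.load(open('w9.pkl','rb'))
for z in(203,205.5,208): print(z,atz(p,(279,188.3),z).round(1))
print('expected for mid at TCP',458.5-6.6,-154.7-39.4)
for z in(203,205.5): barov(p,458.5,-154.7,z,1.571-0.165,(180,150,380,350),2,'b9_%d.png'%z,al=2.5)
```

```text
203 [ 452.7 -193.5  203. ]
205.5 [ 452.6 -194.1  205.5]
208 [ 452.5 -194.7  208. ]
expected for mid at TCP 451.9 -194.1
```

View pics/b9_205.png

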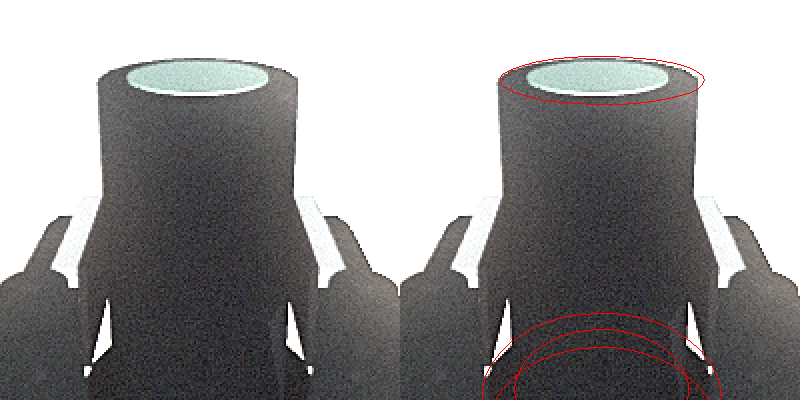

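The barrel is centred over the groove to within about 1 mm. I'll descend, slowly near contact.

>>> move_arm(steps=[[-1,0,0,-30,0,0,0],[-1,0,0,-60,0,0,0],[-1,0,0,-90,0,0,0],[-1,0,0,-112,0,0,0],[-1,0,0,-122,0,0,0]])

```text
clock: 16.87
position: [456.0, -155.2, 70.3]
ee_rot: [-0.646, 0.763, 0.002, -0.002]
contact_force: [1.3, -1.2, -2.0]
gripper_width: 42.0
```

>>> move_arm(steps=[[-1,0,0,-1,0,0,0],[-1,0,0,-2,0,0,0],[-1,0,0,-3,0,0,0],[-1,0,0,-4,0,0,0],[-1,0,0,-4,0,0,0]])

```text
clock: 17.28
position: [458.7, -155.4, 70.1]
ee_rot: [-0.646, 0.763, -0.001, 0.001]
contact_force: [0.1, 0.9, -2.4]
gripper_width: 42.2
```

```bash
python3 look.py w10
```

```text
17.28 [ 458.7 -155.4   70.1] [-6.461e-01  7.633e-01 -7.000e-04  8.000e-04] [ 0.12  0.91 -2.37] 42.2 [ 0.01  0.34 -0.54  0.   -0.69 -0.18]
[ 447. -226.  213.] [ 0.047  0.295 -0.954]
barrel_mid [([278.1, 273.9], 0.58, [462.7, -138.8])]
```

View pics/w10.png

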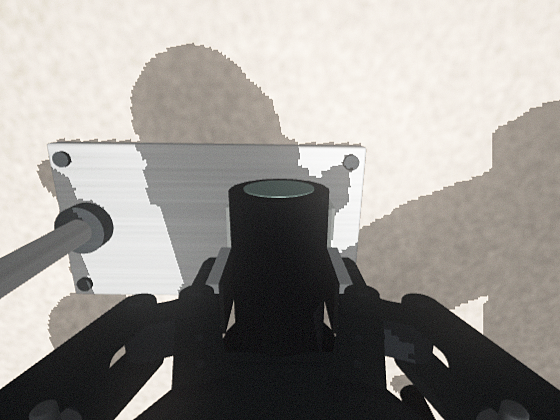

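The barrel is over the groove with nothing touching. I'll continue slowly.

>>> move_arm(steps=[[-1,0,0,-1.5,0,0,0],[-1,0,0,-3,0,0,0],[-1,0,0,-4.5,0,0,0],[-1,0,0,-6,0,0,0],[-1,0,0,-6,0,0,0]])

```text
clock: 18.15
position: [457.7, -155.4, 62.8]
ee_rot: [-0.646, 0.763, 0.0, -0.0]
contact_force: [-0.5, 0.1, -1.9]
gripper_width: 42.2
```

>>> move_arm(steps=[[-1,0,0,-0.5,0,0,0],[-1,0,0,-1,0,0,0],[-1,0,0,-1,0,0,0]])

```text
clock: 18.4
position: [458.0, -155.4, 62.2]
ee_rot: [-0.646, 0.763, 0.0, -0.0]
contact_force: [-0.2, 0.2, -1.9]
gripper_width: 42.5
```

>>> move_arm(steps=[[-1,0,0,-0.5,0,0,0],[-1,0,0,-1,0,0,0],[-1,0,0,-1,0,0,0]])

```text
clock: 18.65
position: [458.1, -155.4, 61.3]
ee_rot: [-0.646, 0.763, -0.0, 0.0]
contact_force: [0.3, 0.1, -1.6]
gripper_width: 42.2
```

>>> move_arm(steps=[[-1,0,0,-0.3,0,0,0],[-1,0,0,-0.6,0,0,0],[-1,0,0,-0.6,0,0,0]])

```text
clock: 18.9
position: [458.3, -155.4, 61.0]
ee_rot: [-0.646, 0.763, -0.0, 0.0]
contact_force: [0.1, 0.5, 1.0]
gripper_width: 41.7
```

>>> move_arm(steps=[[-1,0,0,-0.3,0,0,0],[-1,0,0,-0.6,0,0,0],[-1,0,0,-0.6,0,0,0]])

```text
clock: 19.15
position: [458.4, -155.4, 60.9]
ee_rot: [-0.646, 0.763, -0.0, 0.0]
contact_force: [-1.7, 1.1, 5.6]
gripper_width: 42.4
```

>>> move_arm(steps=[[-1,-0.2,0,-0.3,0,0,0],[-1,-0.3,0,-0.6,0,0,0],[-1,-0.3,0,-0.6,0,0,0],[-1,-0.3,0,-0.6,0,0,0]])

```text
clock: 19.48
position: [458.4, -155.4, 60.8]
ee_rot: [-0.646, 0.763, -0.001, 0.0]
contact_force: [-2.9, 2.1, 10.0]
gripper_width: 42.3
```

>>> move_arm(steps=[[-1,0,0,0,0,0,0],[-1,0,0,0,0,0,0]])

```text
clock: 19.65
position: [458.4, -155.4, 60.8]
ee_rot: [-0.646, 0.763, -0.001, 0.0]
contact_force: [-2.9, 1.2, 9.2]
gripper_width: 42.1
```

>>> move_arm(steps=[[-1,-0.3,-0.1,-0.2,0,0,0],[-1,-0.5,-0.2,-0.4,0,0,0],[-1,-0.5,-0.2,-0.4,0,0,0],[-1,-0.5,-0.2,-0.4,0,0,0]])

```text
clock: 19.98
position: [458.4, -155.5, 60.8]
ee_rot: [-0.646, 0.763, -0.001, 0.001]
contact_force: [-2.5, 4.6, 10.9]
gripper_width: 42.0
```

Run:
```python
from h import *
for i in range(5):
    p=shot('wrist'); s=readout.read_state(); print(s['clock'],s['position'].round(2),s['contact_force'].round(2),s['wrist_torque'].round(2),round(s['gripper_width'],1))
```

```text
20.0333 [ 458.36 -155.47   60.84] [-1.48  2.92 11.95] [ 0.85  0.65 -0.1 ] 42.1
20.0833 [ 458.41 -155.45   60.86] [-3.4   3.66 11.3 ] [ 0.86  0.75 -0.12] 42.0
20.1333 [ 458.37 -155.46   60.83] [-3.07  2.86 11.72] [ 0.91  0.72 -0.11] 41.8
20.1833 [ 458.39 -155.46   60.85] [-2.89  3.06 11.38] [ 0.88  0.74 -0.1 ] 41.5
20.2333 [ 458.36 -155.47   60.83] [-2.72  2.91 11.38] [ 0.89  0.67 -0.08] 42.1
```

>>> move_arm(steps=[[-1,-0.2,0.2,0,0,0,0],[-1,-0.3,0.4,-0.1,0,0,0],[-1,-0.3,0.4,-0.2,0,0,0],[-1,-0.3,0.4,-0.2,0,0,0]])

```text
clock: 20.57
position: [458.4, -155.4, 60.8]
ee_rot: [-0.646, 0.763, -0.001, 0.001]
contact_force: [-1.7, 0.6, 12.1]
gripper_width: 42.0
```

```bash
cat > chk.py <<'E'
from bar import *
for i in range(3):
    p=shot('wrist'); s=readout.read_state(); print(s['clock'],s['position'].round(2),s['contact_force'].round(2),s['wrist_torque'].round(2))
cv2.imwrite('pics/w12.png',p['frame'])
th=1.571-.165
barov(p,458.6,-154.7,71,th,(180,150,380,350),2,'b12.png',al=2.5)
q=shot('side');c=shot('scene')
barov(q,458.6,-154.7,71,th,(240,260,360,360),3.3,'b13.png',al=2)
barov(c,458.6,-154.7,71,th,(210,110,330,210),3.3,'b14.png',al=1.3)
E
python3 chk.py
```

```text
20.6167 [ 458.37 -155.41   60.83] [-2.42  0.39 12.36] [ 0.3   0.65 -0.08]
20.6667 [ 458.36 -155.43   60.82] [-1.84  0.4  12.41] [ 0.31  0.68 -0.1 ]
20.7167 [ 458.36 -155.42   60.83] [-2.62  1.37 12.25] [ 0.3   0.68 -0.11]
```

View pics/b12.png

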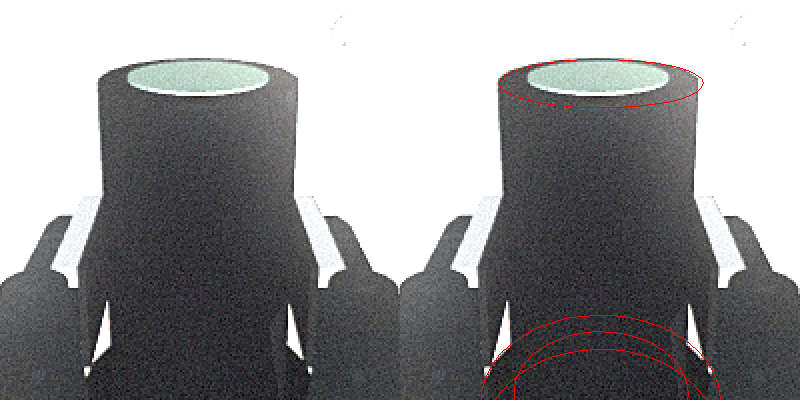

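View pics/b13.png

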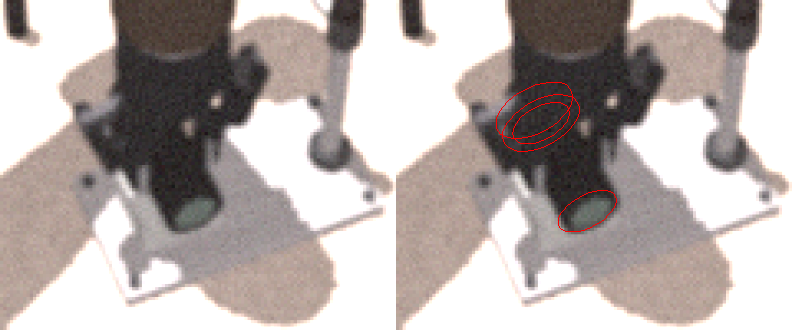

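View pics/b14.png

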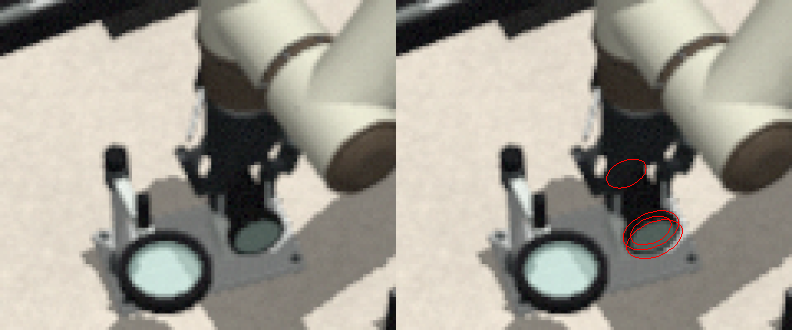

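Run:
```python
from h import *
print(workorder.job_done()); s=readout.read_state(); print(s['clock'],s['contact_force'].round(2),s['position'].round(2))
```

```text
the job is handed in; nothing more can be done
None
the job is handed in; nothing more can be done
```

I swung the magnifier aside, seated the collared barrel in the V-block and handed the job in after about 21 s (limit 64 s), with the barrel still gripped and pressed. No verdict is reported, and the state could not be read again after hand-in.

- **Magnifier:** pushed by its pin to about 1.53 rad. The lens stands well clear of the V-block in the last scene picture.
- **Barrel:** the black collared barrel was taken from the rack and lies level in the V. The force began to rise where the centre line sits about 71 mm above the table, as it should. By measurement its middle is about 3 mm from the middle of the groove, so the collar starts about 12 mm beyond the +y end of the block.
- **Press:** lowered in steps of 1 mm or less. The last reading was about 12.3 N upward on the tool. With the barrel's 2 N weight that is about 14 N on the V.
- **Imperfections:** a sideways force of about 2–2.6 N remained, so both faces carry load but not quite equally. The gripper read 42 mm on the 44 mm barrel, and the cause was not checked. The camera overlays drew the barrel about 3% too large, a small calibration offset that did not affect the placing.

The other things were not touched on purpose, but I did not check each of them again at the end.

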